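# Show two ammonites under the visualiser

## Robot

A 7-joint arm with a two-finger parallel gripper is mounted at the origin on the work surface. World frame = base frame: x ahead of the robot, y to its left, z up, the work surface at z = 0. Lengths are in mm, angles in rad, forces in N, time in s.
With the tool pointing down it reaches from about 400 to 900 mm from the base axis. Payload 5.5 kg.
Tool frame: the origin (TCP) lies midway between the tips of the shut fingers; the grasp point (between the pads) lies 19 mm behind it; z points along the fingers, y is the line along which they close (so a half turn about z gives the same grasp; the last joint's range is limited). The gripper opens to 85 mm and grips with 20 to 120 N. Pads are 22 mm wide; open, the fingers measure 114 mm over their backs; the gripper's body (76 mm by 85 mm) begins 54 mm behind the grasp point. The pads swing forward as they close: fully open they stand 13 mm farther back than shut.
Start: joints at [1.431, 0.501, -0.427, 1.55, 0.221, 1.138, -0.21], TCP at [254.829, -597.965, 231.31] pointing down, gripper open.
Joint ranges: [-2.88, 2.88], [-0.31, 2.03], [-1.54, 1.56], [0.2, 2.42], [-1.41, 4.55], [0.19, 2.02], [-2.57, 2.57]. Speed limits (rad/s): [2.57, 2.57, 3.14, 3.14, 3.14, 3.14, 3.14].

## Interface

Orientations are given as a rotation vector (axis times angle).
In Python, from plant import bot gives the robot as it stands. The module is installed in compiled form; this text tells all that it offers. Calls block until the motion is done:
- bot.movep(position, orientation): joint-space move of the TCP to a pose.
- bot.line_to(position, speed=150, orientation=None, max_force=None): straight line of the TCP; orientation=None keeps the orientation; speed is the mean speed in mm/s. With max_force (N) it stops when the force on the tool has changed by that much, and returns True; else False.
- bot.movej(angles): joint-space move.
- bot.move_gripper(opening, grasp_force=None): finger opening in mm; grasp_force is the grip in N (None keeps the last); returns when the fingers have stopped.
- bot.hold(seconds).
- bot.solve_ik(position, orientation): joint angles nearest the present ones, or None.
- bot.get_image(name): name is "side" or "top" or "wrist"; returns a dict with "img" (420x560x3 uint8, red, green, blue), "camera_matrix" (3x3 intrinsics, pixels), "R" (3x3) and "t" (3): a world point X has camera coordinates R X + t. Camera axes: x right, y down, z forward; pixel columns grow to the right and rows downward; lengths in mm; the calibration is good to about 2 mm. The wrist camera is an equidistant fisheye: a pixel r from the principal point sees the ray r / f radians off the axis. A picture is of the moment at which its call begins. There is no depth.
A pose or a line that the arm cannot do raises bot.MotionError and nothing moves.
- bot.sign_off(): hands the job in; it is judged then, once.
Readings, each from a call of its own:
- bot.get_time(): time.
- bot.get_joints(): joint angles.
- bot.get_dq(): joint speeds.
- bot.get_joint_efforts(): joint torques, N m.
- bot.get_position(): TCP position.
- bot.get_tool_rot(): TCP orientation.
- bot.get_force(): force on the tool from outside, world axes, zero at the start.
- bot.get_ft_torque(): the same for the moment, N m.
- bot.get_grip_width(): finger opening in mm.
- bot.get_finger_force(): force on a finger pad.
Only numpy, scipy, OpenCV 4.12 (cv2) and the standard library are available. Lean on these libraries where they do the work, as an engineer would, in place of code of your own. Each camera call takes 0.05 s, during which the arm holds its last target. There are 200 camera calls.

## Task

Show the class the two ammonites under the visualiser: switch its lamp on by pressing the raised half of the rocker switch fully down with a fingertip, then point at the large ammonite and after that at the small one, from just above its middle (fingertips about 2 cm over it), keeping still there for three seconds each time. Touch none of the specimens, lift the hand well clear on the way between them and point at no other specimen, and leave the zoom keys and everything else on the bench as they are. Finally take the hand away from over the mat, leaving the lamp on.

Things in the scene. Friction and masses are not known exactly. Their poses are not given: they have to be found in the camera images.
- mat: grey presentation mat lying fixed on the bench, 280 (its x) by 380 (its y) mm, 4 mm thick; origin at the centre of its underside. Six natural specimens lie on it in two rows of three, in an order that changes
- ammonite_large: Loose, weighs under 0.4 kg, stands at a random yaw; origin at the middle of its underside, on the mat. The larger of two grey-brown ammonites (flat, ribbed shell coiled like a ram's horn): about 90 mm across, 29 mm high, lying flat
- ammonite_small: Loose, weighs under 0.4 kg, stands at a random yaw; origin at the middle of its underside, on the mat. The smaller ammonite, same shape and stone, about 45 mm across, 14.5 mm high, lying flat
- urchin: Loose, weighs under 0.4 kg, stands at a random yaw; origin at the middle of its underside, on the mat. Bystander: sea-urchin shell, a round dome 58 mm across, 33 mm high
- tower_shell: Loose, weighs under 0.4 kg, stands at a random yaw; origin at the middle of its underside, on the mat. Bystander: pointed screw-like snail shell lying on its side, about 80 mm long, 31 mm high at its thick end
- cockle: Loose, weighs under 0.4 kg, stands at a random yaw; origin at the middle of its underside, on the mat. Bystander: ribbed cockle shell lying as a dome, 58 mm across, 23 mm high
- trilobite: Loose, weighs under 0.4 kg, stands at a random yaw; origin at the middle of its underside, on the mat. Bystander: flat oval ribbed fossil, 75 by 45 mm, 15 mm high
- visualiser: the visualiser (document camera), fixed: white base 200 (its x) by 150 (its y) mm, top face 36 mm above the bench; origin at the centre of its underside. In its frame: the lamp's rocker switch pivots at x -55, y -28 mm; two small round zoom keys, 13 mm across, stand 5 mm out of the top at x -78 and -36, y +42 mm; a black gooseneck rises from x +72, y +30 and arches at up to 380 mm above the bench to the camera head at about x +300, y -140, z +330 mm, beyond the mat's far edge
- lamp (a joint): angle of the lamp's black rocker switch, rad: 0 to 0.05 = off, 0.38 = on (the end of its swing). V-shaped rocker, 40 mm along the base's x by 24 mm wide: when off, the half on the base's +x side (the ON half, with a white stripe) stands up, its outer end about 8 mm above the other half; pressing that half straight down until it lies level and stops switches on. It needs 1 to 3 N and stays where it is left
- lamp_on (a point): the point to press: the middle of the upper face of the rocker's ON half, 12 mm from the pivot; moves with the rocker, about 49 mm above the bench when off, 45 mm when on
- zoom0 (a joint): travel of the first zoom key, m: 0 = up, 0.004 = pressed
- zoom1 (a joint): travel of the second zoom key, m: 0 = up, 0.004 = pressed
- petri_dish: Bystander: loose glass dish, 90 mm across, 14 mm high, on the bench; origin at the middle of its underside
- jar: Bystander: loose clear jar with white lid, 54 mm across, 75 mm high; origin at the middle of its underside
- forceps: Bystander: loose steel forceps, 120 mm long (its x), 8 mm high; origin at the middle of its underside
- magnifier: Bystander: loose hand magnifier, 180 mm long (its x), 12 mm high; origin near its middle, on the underside
There are look-alikes about, which are no part of the job. Leave any blue or turquoise look-alike of the ammonite_large alone.

How it is judged (in metres and radians):
On the way, in this order (a step that is already met when the one before it is completed fails the run):
1. the lamp's rocker is pressed over to on (within 0.05 rad of its stop) (value of joint lamp above 0.33 rad), for 0.1 s.
2. the fingertips stay just above the large ammonite (under about 45 mm over its top, within 35 mm of its middle) for 2 s (horizontal distance between the grasp point and ammonite_large below 0.035 m and z of the grasp point in the frame of ammonite_large between 0.044 and 0.093 m), for 2 s.
3. the fingertips stay just above the small ammonite (under about 45 mm over its top, within 25 mm of its middle) for 2 s (horizontal distance between the grasp point and ammonite_small below 0.025 m and z of the grasp point in the frame of ammonite_small between 0.0295 and 0.0785 m), for 2 s.
At the end, for the whole second after the job is handed in: the rocker is on (above 0.33 rad), the hand is no longer over the mat, every specimen lies within 5 mm and every other loose thing within 10 mm of where it started, at rest, and the zoom keys are up (value of joint lamp above 0.33 rad and (x of the grasp point in the frame of mat above 0.14 m or x of the grasp point in the frame of mat below -0.14 m or y of the grasp point in the frame of mat above 0.19 m or y of the grasp point in the frame of mat below -0.19 m) and distance of each of ammonite_large, ammonite_small, urchin, tower_shell, cockle, trilobite from where it was at the start of the episode below 0.005 m and distance of each of petri_dish, jar, forceps, magnifier from where it was at the start of the episode below 0.01 m and linear speed of each of ammonite_large, ammonite_small, urchin, tower_shell, cockle, trilobite, petri_dish, jar, forceps, magnifier below 0.02 m/s and value of joint each of zoom0, zoom1 below 0.001 m); the robot touches nothing.
It fails at once if a specimen is touched by the robot (contact force between any of the fingers, the arm and ammonite_large above 0.2 N or contact force between any of the fingers, the arm and ammonite_small above 0.2 N or contact force between any of the fingers, the arm and urchin above 0.2 N or contact force between any of the fingers, the arm and tower_shell above 0.2 N or contact force between any of the fingers, the arm and cockle above 0.2 N or contact force between any of the fingers, the arm and trilobite above 0.2 N).
It fails at once if a specimen is moved by more than 5 mm (distance of any of ammonite_large, ammonite_small, urchin, tower_shell, cockle, trilobite from where it was at the start of the episode above 0.005 m).
It fails at once if another specimen is pointed at: the fingertips come within about 25 mm above it, over its middle ((horizontal distance between the grasp point and urchin below 0.025 m and z of the grasp point in the frame of urchin below 0.077 m) or (horizontal distance between the grasp point and tower_shell below 0.025 m and z of the grasp point in the frame of tower_shell below 0.075 m) or (horizontal distance between the grasp point and cockle below 0.025 m and z of the grasp point in the frame of cockle below 0.067 m) or (horizontal distance between the grasp point and trilobite below 0.025 m and z of the grasp point in the frame of trilobite below 0.059 m)).
It fails at once if a zoom key is pressed (value of joint any of zoom0, zoom1 above 0.002 m).
It fails at once if another loose thing on the bench is moved by more than 10 mm (distance of any of petri_dish, jar, forceps, magnifier from where it was at the start of the episode above 0.01 m).
It also fails if it takes over 64 s, if anything falls off the work surface, if the arm or the gripper's body presses on something with over 40 N, if the wrist force passes 120 N, or if a joint passes its speed limit or range.

## Working session

There is one attempt and no reset: what is moved stays moved. The work goes in short steps, each a Python script; the robot and the scene stay as the last script left them, time stands still between calls to the robot, and variables do not carry over. Pictures are saved under pics/ and viewed, at most 10 in all, crops included, and the job is handed in when it is done.

```bash
mkdir -p pics; cat > h.py <<'E'
import numpy as np, cv2, pickle
from plant import bot
def snap(n,f):
    d=bot.get_image(n); cv2.imwrite(f'pics/{f}.png',d['img'][:,:,::-1]); pickle.dump(d,open(f'pics/{f}.pkl','wb')); return d
def load(f): return pickle.load(open(f'pics/{f}.pkl','rb'))
def ray(d,u,v,z):
    K,R,t=[np.array(d[k]) for k in('camera_matrix','R','t')]
    r=R.T@np.linalg.solve(K,[u,v,1]); c=-R.T@t
    return c+r*(z-c[2])/r[2]
def proj(d,X):
    p=d['camera_matrix']@(np.array(d['R'])@np.array(X,float)+d['t']); return p[:2]/p[2]
E
python3 - <<'E'
from h import *
a=snap('top','top1');b=snap('side','side1')
print(bot.get_time(),bot.get_tool_rot())
for d in(a,b):
    print(d['camera_matrix'],-d['R'].T@d['t'],d['R'])
E
```

```text
0.1 [-3.07639139e+00 -6.28131478e-01  4.90231949e-04]
[[380.26800356   0.         284.56453479]
 [  0.         380.26800356 209.24597017]
 [  0.           0.           1.        ]] [ 457.32877081   69.34266401 1094.76995334] [[ 0.00828798 -0.99992675  0.00882044]
 [-0.9963661  -0.00900558 -0.08469643]
 [ 0.08476966 -0.00808643 -0.99636776]]
[[491.93284066   0.         280.7600289 ]
 [  0.         491.93284066 202.58465399]
 [  0.           0.           1.        ]] [ 281.34830178 1029.82670107  839.7455077 ] [[-0.96700415 -0.25445518 -0.01247147]
 [-0.14150134  0.57716594 -0.80427412]
 [ 0.21184983 -0.77597168 -0.5941276 ]]
```

View pics/top1.png

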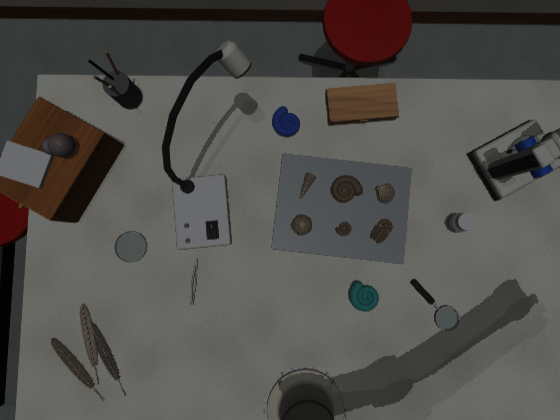

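View pics/side1.png

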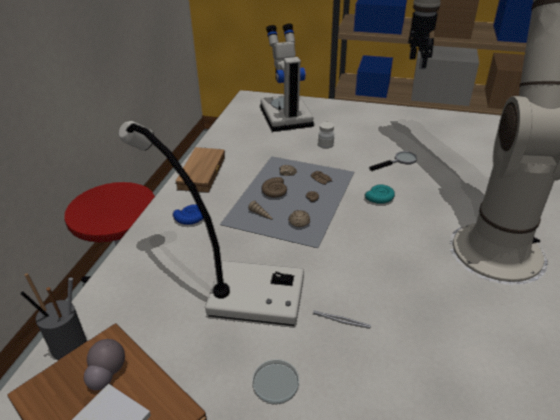

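Top view: on the mat are the tower shell (306,184), large ammonite (346,189), cockle (385,192), urchin (302,225), small ammonite (344,229) and trilobite (381,231). The ammonite look-alikes are blue (286,122) and turquoise (364,296), both off the mat. The visualiser is at (202,211), with the rocker at (212,230), zoom keys near (187,226) and (187,241), and the gooseneck foot at (187,187).

The side view agrees on the order: large ammonite (274,187), small one (312,196).

Things that could be taken for the large ammonite are the blue coil, the turquoise coil and the urchin. For the small one they are the urchin (302,225) and the cockle (385,192). I choose the brown coils at (346,189) and (344,229).

```bash
python3 - <<'E'
from h import *
d=load('top1'); im=d['img'].copy()
hsv=cv2.cvtColor(im,cv2.COLOR_RGB2HSV)
roi=np.zeros(im.shape[:2],np.uint8); 
cv2.fillPoly(roi,[np.array([[284,159],[408,169],[401,258],[277,247]])],255)
bg=np.median(im[roi>0],axis=0); print(bg)
m=((np.abs(im.astype(int)-bg).max(2)>18)&(roi>0)).astype(np.uint8)
m=cv2.morphologyEx(m,cv2.MORPH_CLOSE,np.ones((3,3)))
n,l,s,c=cv2.connectedComponentsWithStats(m)
for i in range(1,n):
    if s[i,4]>25:
        mc=cv2.minEnclosingCircle(np.argwhere(l==i)[:,::-1].astype(np.float32))
        x,y,w,h=s[i,:4]
        print(s[i],c[i].round(1),mc,ray(d,*c[i],4+10).round(0))
for p in [(281,153),(411,168),(404,263),(272,250)]: print('mat',ray(d,*p,4).round(0))
for p in [(173,177),(225,174),(230,246),(177,249)]: print('vis',ray(d,*p,36).round(0))
for p in [(212,230),(187,226),(187,241)]: print(ray(d,*p,41).round(0))
A=cv2.resize(im[150:270,265:420],None,fx=4,fy=4,interpolation=cv2.INTER_CUBIC)
A=cv2.resize(A,(465,360)); B=cv2.resize(im[165:260,165:240],(284,360),interpolation=cv2.INTER_CUBIC)
o=cv2.convertScaleAbs(np.hstack([A,B]),alpha=1.6); cv2.imwrite('pics/crop.png',o[:,:,::-1])
E
```

```text
[77. 80. 82.]
[299 172  17  27 197] [306.6 183.4] ((305.2718505859375, 185.69903564453125), 13.807700157165527) [624.  -2.  14.]
[330 175  33  28 674] [345.3 188.4] ((346.0, 189.5), 16.19423484802246) [ 611. -113.   14.]
[375 183  20  21 317] [384.7 193. ] ((384.0, 192.75), 10.680105209350586) [ 599. -226.   14.]
[290 214  22  22 355] [301.3 224.5] ((301.04998779296875, 224.5), 11.061416625976562) [506.  13.  14.]
[370 219  23  25 371] [381.  230.5] ((381.4210510253906, 230.75877380371094), 13.015218734741211) [ 491. -214.   14.]
[335 222  17  14 175] [343.4 228.7] ((343.0, 228.5), 8.139510154724121) [ 495. -107.   14.]
mat [715.  72.   4.]
mat [ 674. -307.    4.]
mat [ 399. -281.    4.]
mat [433.  95.   4.]
vis [635. 375.  36.]
vis [645. 229.  36.]
vis [444. 211.  36.]
vis [434. 357.  36.]
[488. 261.  41.]
[498. 330.  41.]
[457. 329.  41.]
```

View pics/crop.png

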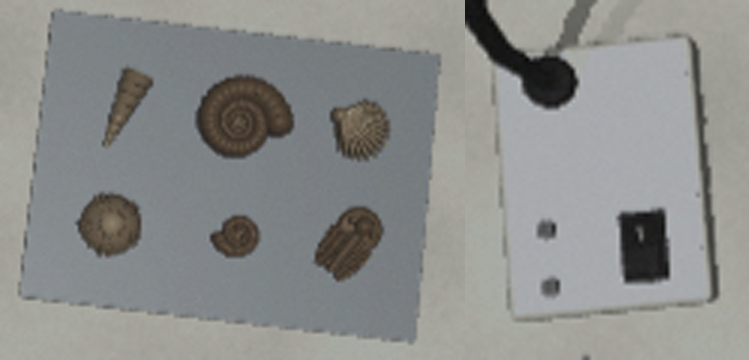

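The crop confirms the choice: two brown coils, large at crop (243,117) and small at (238,238). The rocker's white stripe is on its upper half, the base's +x side. The mat measures about 380 x 280 mm, and the rocker and zoom keys lie where the visualiser frame predicts (yaw about 5°). Next I shut the fingers and go above the rocker for a close look.

```bash
cat >> h.py <<'E'
YAW=np.radians(5.1)
def down(yaw): return -np.pi*np.array([np.cos(yaw/2),np.sin(yaw/2),0])
def vis(x,y,c=(540,293)):
    C,S=np.cos(YAW),np.sin(YAW); return np.array([c[0]+C*x-S*y,c[1]+S*x+C*y])
def fproj(d,X):
    p=np.array(d['R'])@np.array(X,float)+d['t']; th=np.arctan2(np.hypot(*p[:2]),p[2]); K=d['camera_matrix']
    return np.array([K[0,2],K[1,2]])+K[0,0]*th*p[:2]/np.hypot(*p[:2])
def fray(d,u,v,z):
    K,R,t=[np.array(d[k]) for k in('camera_matrix','R','t')]
    q=np.array([u-K[0,2],v-K[1,2]])/K[0,0]; th=np.hypot(*q)
    r=R.T@np.append(np.sin(th)*q/th,np.cos(th)); c=-R.T@t
    return c+r*(z-c[2])/r[2]
E
python3 - <<'E'
from h import *
bot.move_gripper(0)
p=vis(-39,-28); print(p)
bot.movep([*p,150],down(YAW))
print(bot.get_time(),bot.get_position(),bot.get_tool_rot(),bot.get_joints(),bot.get_force())
d=snap('wrist','w1')
print(-d['R'].T@d['t'])
for n,x,y,z in [('pivot',-55,-28,42),('on end',-35,-28,50),('off end',-75,-28,45),('z0',-78,42,41),('z1',-36,42,41)]: print(n,fproj(d,[*vis(x,y),z]).round())
print('tcp',fproj(d,bot.get_position()))
E
```

```text
[503.64343876 261.64397259]
4.0083 [504.23112629 260.71497697 149.94610487] [3.13813988e+00 1.37365077e-01 2.05302737e-04] [ 0.07165003  0.53660456 -0.77776091  1.82543387  0.45185875  0.96577958
 -2.38346964] [ 0.08500381 -0.49571445  0.41565177]
[584.89662302 268.23006096 292.93556879]
pivot [281. 219.]
on end [281. 199.]
off end [281. 242.]
z0 [201. 243.]
z1 [196. 197.]
tcp [282.05867281 266.04085294]
```

View pics/w1.png

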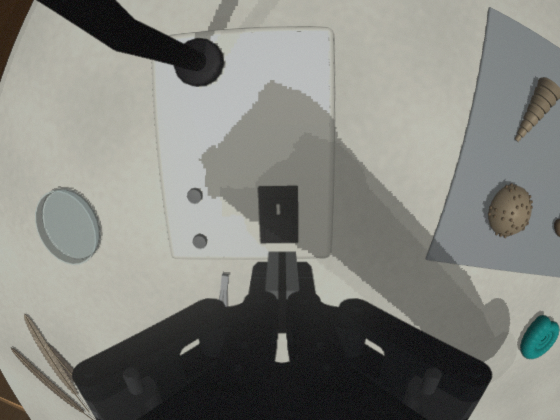

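The wrist view shows the rocker in a black frame spanning (259–298, 186–243), so its middle is near (278,215). The stripe is at (278,210) and the zoom keys at (194,195) and (200,241), within 2 px of prediction. The fingertips are at (282,258). I'll apply the small correction and press.

```bash
python3 - <<'E'
from h import *
d=load('w1')
a=fray(d,278.5,214.5,38)[:2]; print('frame centre',a,'pred',vis(-55,-28))
for px,q in [((194.5,195.5),(-36,42)),((200,241),(-78,42))]: print(fray(d,*px,41)[:2]-vis(*q))
p=(a+vis(-55,-28))/2+vis(15,0,(0,0)); print('press at',p)
o=down(YAW)
bot.line_to([*p,70],speed=120,orientation=o); f0=bot.get_force()
s=bot.line_to([*p,43.5],speed=20,max_force=9)
print(s,bot.get_position(),bot.get_force()-f0); bot.hold(.3); print(bot.get_force()-f0)
q=bot.get_position(); bot.line_to([q[0],q[1],170],speed=120)
d=snap('wrist','w2'); cv2.imwrite('pics/w2c.png',cv2.resize(d['img'][150:290,170:350],None,fx=3,fy=3)[:,:,::-1])
print(bot.get_time())
E
```

```text
frame centre [489.90350143 262.26304908] pred [487.70678171 260.22166384]
[1.02639858 1.63614919]
[1.58691501 0.64623185]
press at [503.74575755 262.57577091]
True [504.38324972 262.78378153  45.07785403] [-1.4741347  -1.39824777  4.75301259]
[-0.92138768 -1.64680951  5.09943046]
7.6
```

View pics/w2c.png

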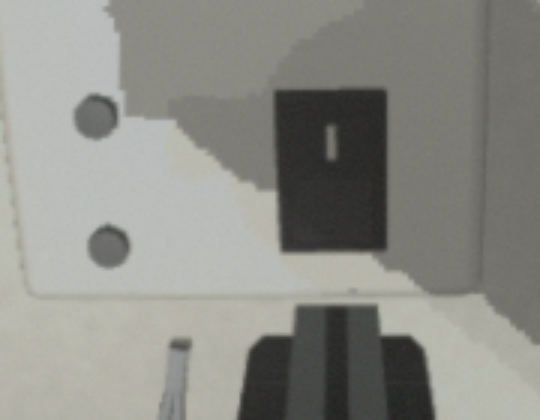

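The crop shows the stripe at (331,142), now longer and on a level upper half, with the zoom keys up at (96,117) and (108,246). The stop at z 45.1 matches the stated 45 mm for "on". I'll check with the top camera for lamp light, and measure the ammonites again at the same time.

```bash
python3 - <<'E'
from h import *
a=load('top1')['img'].astype(int); d=snap('top','top2'); b=d['img'].astype(int)
for n,(r,c) in dict(mat=(slice(200,212),slice(320,370)),bench=(slice(330,350),slice(450,500)),head=(slice(45,75),slice(222,248)),matleft=(slice(195,210),slice(283,300))).items():
    print(n,a[r,c].mean((0,1)).round(1),b[r,c].mean((0,1)).round(1))
w=load('w1')['img'].astype(int);v=load('w2')['img'].astype(int)
m=b.sum(2)-a.sum(2); print(np.percentile(m,[1,50,99]))
o=cv2.convertScaleAbs(d['img'],alpha=1.5); cv2.imwrite('pics/top2v.png',o[30:320,150:460,::-1])
E
```

```text
mat [75.9 78.8 81. ] [83.3 86.4 88.7]
bench [71.2 70.9 67.5] [112.9 112.6 107.2]
head [75.2 75.7 72.6] [82.4 83.  79.7]
matleft [81.1 84.4 86.7] [88.7 92.2 94.7]
[-185.   24.  169.]
```

View pics/top2v.png

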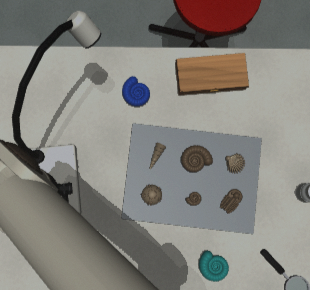

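The mat is undisturbed and both ammonites are where they were. The lamp glow is not conclusive, because overall brightness shifted with the shadows. I'll press once more, harder: if the tip stops at the same height under more force, the rocker is at its stop.

```bash
python3 - <<'E'
from h import *
q=bot.get_position(); p=np.array([503.7,262.6])
bot.line_to([*p,60],speed=150); f0=bot.get_force()
z=60
s=bot.line_to([*p,42],speed=20,max_force=3); print(s,bot.get_position()[2],(bot.get_force()-f0)[2])
s=bot.line_to([*p,42],speed=15,max_force=15); print(s,bot.get_position()[2],(bot.get_force()-f0)[2])
bot.hold(.2)
bot.line_to([*p,200],speed=150)
print(bot.get_time())
E
```

```text
True 45.09569889979068 6.135920091226226
True 45.01341906008773 9.381310427150307
10.85
```

The tip moved freely to 45.1 mm before contact and gained nothing under more force, so the rocker is at its stop. Now I go high over the large ammonite for one close look.

```bash
python3 - <<'E'
from h import *
bot.line_to([490,150,220],speed=200)
best=None
for y in np.radians([-60,-30,0,30,60,90]):
    j=bot.solve_ik([610,-114,220],down(y))
    if j is not None:
        m=np.abs(j-bot.get_joints()).max(); 
        if best is None or m<best[0]: best=(m,y)
print(best)
bot.movep([560,-112,220],down(best[1]))
d=snap('wrist','w3'); print(bot.get_time(),bot.get_position(),bot.get_joints().round(2),best[1])
print('pred L',fproj(d,[610,-114,18]),'S',fproj(d,[495,-107,11]))
E
```

```text
(np.float64(0.25750577331388635), np.float64(-0.5235987755982988))
12.675 [ 560.16815905 -108.5623683   220.16133943] [ 0.63  0.4  -0.62  1.76  0.26  1.06 -2.17] -0.5235987755982988
pred L [262.62637711 131.27592944] S [308.07403434 220.06537302]
```

View pics/w3.png

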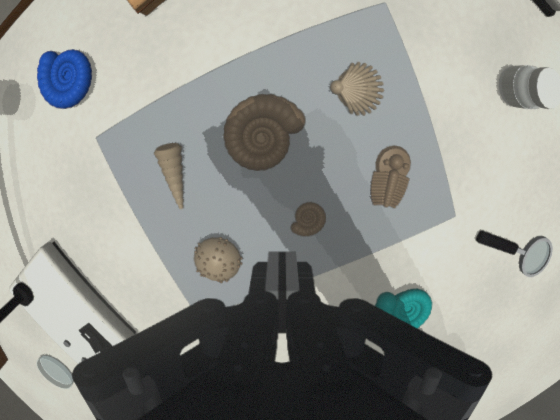

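The wrist view shows the large ammonite at (262,132) and the small one at (308,219), both matching the predictions (263,131) and (308,220). Their neighbours are all well apart. Pointing now.

```bash
python3 - <<'E'
from h import *
L,S=[610,-114],[495,-107]
for P,z in((L,53),(S,39)):
    bot.line_to([*P,220],speed=150)
    bot.line_to([*P,z],speed=80); print(bot.get_position(),bot.get_time())
    bot.hold(3.5); print(bot.get_position(),bot.get_time())
    bot.line_to([*P,220],speed=120)
bot.movep([350,-470,260],down(np.radians(-30)))
bot.hold(.5)
d=snap('top','top3'); print(bot.get_time(),bot.get_position(),bot.get_force())
o=cv2.convertScaleAbs(d['img'],alpha=1.5); cv2.imwrite('pics/top3v.png',o[...,::-1])
E
```

```text
[ 610.32410945 -114.07559075   53.42083564] 15.4
[ 610.0320141  -114.01903813   53.01616716] 18.9
[ 495.24167219 -107.10931326   39.30430766] 23.7667
[ 495.02124809 -107.01455227   39.01136445] 27.2667
30.9333 [ 350.04568055 -469.94516574  260.01753268] [0.36522795 1.12470258 0.08211479]
```

View pics/top3v.png

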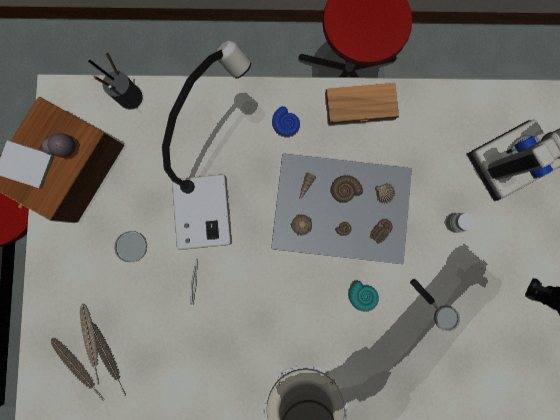

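The final view shows every specimen and loose thing at the same pixels as at the start (for example the large ammonite at (346,189) and the jar at (460,222)). The hand is off the mat, at (543,293).

```bash
python3 -c "
from plant import bot
print(bot.sign_off())"
```

```text
the job is handed in; nothing more can be done
None
```

I switched the lamp's rocker on, pointed at the large ammonite and then the small one for 3.5 s each, moved the hand off the mat and handed the job in at about 31 s; the rocker was checked by its stop height (45 mm), as the lamp's glow could not be told in the pictures.

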